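# Tag the bar, seat the gas valve and open it two turns

### The arm

A 7-joint arm with a two-finger parallel gripper is mounted at the origin on a cart in front of the work surface, level with it; the furniture and walls round the work are solid. World frame = base frame: x ahead of the robot, y to its left, z up, the work surface at z = 0. Lengths are in m, angles in rad, forces in N, time in s.
With the tool pointing down it reaches from about 0.35 to 0.9 m from the base axis. Payload 8.1 kg.
Tool frame: the origin (TCP) lies midway between the tips of the shut fingers; the grasp point (between the pads) lies 19 mm behind it; z points along the fingers, y is the line along which they close (so a half turn about z gives the same grasp; the last joint's range is limited). The gripper opens to 92 mm and grips with 3 to 60 N. Pads are 19 mm wide; open, the fingers measure 130 mm over their backs; the gripper's body (75 mm by 190 mm) begins 47 mm behind the grasp point.
Start: joints at [-1.423, 0.434, 0.025, 1.573, -0.012, 1.134, -0.075], TCP at [0.155, 0.605, 0.227] pointing down, gripper open.
Joint ranges: [-2.62, 2.62], [-0.44, 2.09], [-1.27, 1.32], [0.08, 2.57], [-1.32, 4.46], [0.12, 2], [-2.74, 2.74]. Speed limits (rad/s): [2.22, 2.22, 3.01, 3.01, 3.14, 3.14, 3.14].

### API

Orientations are given as a rotation vector (axis times angle).
In Python, from cell import arm gives the robot as it stands.
- The arm moves only by the tool carry_out, never from a script. Its arguments are lists of equal length, an entry for each row: "claw": the finger opening in cm, from 0 to 9.18; "delta_pos": the shift along the tool's x, y, z in cm, a list of three; "angular": the turn, a rotation vector about the tool's x, y, z in rad, a list of three. In form: {"claw": [claw, ...], "delta_pos": [[dx, dy, dz], ...], "angular": [[ax, ay, az], ...]}. A call has 1 to 20 rows; each row shifts and turns the commanded pose from where the row before left it, along the tool's axes as they then stand; what a row does not reach is not made up. A row lasts 1/10 s, in which the tool goes at most 50 mm and 8.59 degrees, less where a joint would pass 70% of its speed; a pose out of reach is approached as far as the arm can. A call with a gripper value outside its range is refused whole. The fingers move at their own pace and stop on an object; "force" is the grip in N (left out, the last holds). Time passes only in rows, so rows that do not move let the fingers close. It gives the time, the measured TCP pose, the force, the opening and the grip force at its end, in the units of the state.
- arm.observe(): the state, without advancing time (a new reading comes with each control period).
- arm.get_image(name): name is "scene" or "top" or "wrist"; returns a dict with "frame" (384x512x3 uint8, red, green, blue), "mtx" (3x3 intrinsics, pixels), "dist" ([k1, k2, p1, p2, k3] as OpenCV has them; the pictures are not rectified), "T" (4x4, takes a point from camera to world coordinates). Camera axes: x right, y down, z forward; pixel columns grow to the right and rows downward; lengths in m; the calibration is good to about 2 mm. A picture is of the moment at which its call begins. There is no depth.
- arm.sign_off(): hands the job in; it is judged then, once.
Trained networks look in a picture, given as the dict that the camera call returned (one of the last four; its "shot" number tells which), for a name from the list of things; names that differ only in an ending like _2 or _b are one class to them, and where a whole thing is asked for, a point or a joint stands for the part that bears it (a point fixed in the world has none). Each returns a list of dicts, best first, with "conf" (0 to 1); they miss things now and then, are a little off and sometimes report something else, mostly with a low value. They report only what shows in the picture. A call takes as long as a camera call.
- arm.look_for(label, picture): "centre" ([column, row] as shares, 0 to 1, of the picture: columns of its width, rows of its height, amid what is visible of it).
- arm.trace(label, picture): "region" (384x512 bool, what is visible of it) and "centre" ([column, row] as shares, 0 to 1, of the picture: columns of its width, rows of its height, amid what is visible of it).
- arm.place_of(label, picture): "centre" ([column, row] as shares, 0 to 1, of the picture: columns of its width, rows of its height: a listed point, or the origin of a listed thing).
The state is a dict: "clock": time; "joints": joint angles; "dq": joint speeds; "joint_efforts": joint torques, N m; "position": TCP position; "ee_rot": TCP orientation; "force": force on the tool from outside, world axes, zero at the start; "ft_torque": the same for the moment, N m; "width": opening from 0.0 (shut) to 1.0 (fully open); "gripper_force": force on a finger pad.
Only numpy, scipy, OpenCV 4.12 (cv2) and the standard library are available. Lean on these libraries where they do the work, as an engineer would, in place of code of your own. Each camera call takes 0.05 s, during which the arm holds its last target. There are 200 camera calls.

### The job

Hang the yellow saddle tag astride the horizontal tag bar and let go of it, so that everyone sees the gas valve is in use. Then take the black crank handle of the red valve wheel, turn the wheel clockwise until it is fully closed against its stop, and open it again by exactly two full turns counter-clockwise. Finish still gripping the handle at that setting, with the tag hanging and the jar, the brass chuck and the stack of can ends left where they stand.

Things in the scene. Friction and masses are not known exactly. Their poses are not given: they have to be found in the camera images.
- tag: Yellow saddle tag of rigid 3 mm sheet, loose, 60 g: an upside-down U channel 70 mm long (y axis), 36 mm wide outside, 30 mm inside (x), 58 mm high (z), green ring mark on its sides. Stands on its two lower edges on the sink cover, 11 mm above the table; drops over a bar along its y axis. Origin: centre of its underside. On the bar its origin is about 71 mm above the table.
- rail: Tag bar, fixed on the table: a round horizontal bar 12 mm thick on two posts about 180 mm apart, running along this body's y axis. Origin: on the table under the middle of the bar; the bar's axis is 120 mm above the table (top at 126 mm). At yaw 0 its y axis is the world's y.
- valve: Gas valve, fixed on the white sink cover (its top is 11 mm above the table): steel body on a round base plate, brass bonnet, stem upright. Origin: centre of its underside, 11 mm above the table, on the stem's axis. Everything of it lies below the wheel's rim.
- hub (a point): Centre of the red handwheel, on the stem's axis, 152 mm above the table at the top of the hub. The rim is 121 mm across and its top is 151 mm above the table; nothing of the valve but the handle rises above 154 mm.
- handle: Black upright crank handle on the wheel's rim, 55 mm from the wheel's axis, 22 mm thick, 42 mm high. Origin: centre of its lower end, 153 mm above the table; its top is 195 mm above the table. It spins freely on its own pin, so that a gripper holding it can go round the hub in a circle without turning.
- wheel (a joint): Turn of the valve wheel in rad, 0 = fully closed (hard stop), growing counter-clockwise seen from above as the valve opens; one full turn is 6.283. At the start it is 0.3 to 0.8 turns open. Stiff enough to stay where it is left: it takes about 2 N at the handle.
- jar: Sample jar with black lid on the sink cover, 62 mm across, 92 mm high, loose bystander; origin at the centre of its underside.
- chuck: Brass-coloured spare seaming chuck, 55 mm across, 56 mm high, loose bystander; origin at the centre of its underside.
- can_ends: Small stack of can ends, 66 mm across, 16 mm high, loose bystander; origin at the centre of its underside.

How it is judged:
By the outcome, as a careful person would: the job done as asked, in the order asked, and still so for the second after the job is handed in, while the arm keeps its last pose, push and grip.
It also fails if it takes over 72 s, if anything falls off the work surface, if the arm or the gripper's body presses on something with over 40 N, if the wrist force passes 120 N, or if a joint passes its speed limit or range.

## Working session

There is one attempt and no reset: what is moved stays moved. The work goes in short steps, Python scripts to look and compute and a tool call to move; the robot and the scene stay as the last step left them, time stands still between calls to the robot, and variables do not carry over. Pictures are saved under pics/ and viewed, at most 10 in all, crops included, and the job is handed in when it is done.

Besides the shell and the picture viewer there is one more tool, called after ">>>" in YAML: its name, and indented under it one key for each argument. carry_out: Moves the arm, as the interface text tells. Its arguments: {"type":"object","properties":{"claw":{"type":"array","items":{"type":"number"}},"delta_pos":{"type":"array","items":{"type":"array","items":{"type":"number"}}},"angular":{"type":"array","items":{"type":"array","items":{"type":"number"}}},"force":{"type":"number"}},"required":["claw","delta_pos","angular"]}

```bash
ls; mkdir -p pics
cat > h.py <<'E'
import numpy as np, cv2
from cell import arm
def ray(p,c):
    h,w=p["frame"].shape[:2]
    u=cv2.undistortPoints(np.array([[[c[0]*w,c[1]*h]]],float),np.array(p["mtx"]),np.array(p["dist"]))[0,0]
    T=np.array(p["T"]); d=T[:3,:3]@[u[0],u[1],1]; return T[:3,3],d/np.linalg.norm(d)
def atz(p,c,z):
    o,d=ray(p,c); return o+d*(z-o[2])/d[2]
def proj(p,X):
    T=np.linalg.inv(np.array(p["T"])); X=np.atleast_2d(X)@T[:3,:3].T+T[:3,3]
    return cv2.projectPoints(X,np.zeros(3),np.zeros(3),np.array(p["mtx"]),np.array(p["dist"]))[0][:,0]
def save(p,n): cv2.imwrite("pics/"+n,p["frame"][:,:,::-1])
E
python3 - <<'E'
from h import *
np.set_printoptions(precision=4,suppress=True)
s=arm.observe(); print({k:np.round(v,3) for k,v in s.items()})
P={}
for n in("scene","top"):
    p=arm.get_image(n); save(p,n+"0.png"); print(n,np.array(p["T"])[:3,3],np.array(p["T"])[:3,2])
    for l,z in dict(tag=.011,rail=0,valve=.011,hub=.152,handle=.153,jar=.011,chuck=.011,can_ends=.011).items():
        for r in arm.place_of(l,p)[:2]: print(l,round(r["conf"],2),np.array(r["centre"])*[512,384],atz(p,r["centre"],z))
E
```

```text
pics
{'clock': np.float64(0.0), 'joints': array([-1.423,  0.435,  0.025,  1.574, -0.012,  1.134, -0.075]), 'dq': array([ 0.001, -0.   ,  0.   ,  0.001, -0.001,  0.   ,  0.001]), 'joint_efforts': array([ -0.001, -66.784,   0.985, -31.447,  -0.06 ,   0.043,   0.   ]), 'position': array([0.155, 0.605, 0.226]), 'ee_rot': array([-0.393, -3.117,  0.002]), 'force': array([-0.053, -0.112, -1.154]), 'ft_torque': array([ 0.037, -0.005,  0.041]), 'gripper_force': np.float64(0.0), 'width': np.float64(0.996)}
scene [-0.2391  0.9668  0.8063] [ 0.5656 -0.6167 -0.5475]
tag 0.86 [279.296  224.4864] [0.422  0.1128 0.011 ]
valve 0.63 [295.3216 193.3824] [ 0.4943 -0.0649  0.011 ]
hub 0.64 [299.4176 154.2912] [ 0.5015 -0.0859  0.152 ]
handle 0.44 [295.0144 161.088 ] [ 0.4823 -0.0362  0.153 ]
jar 0.92 [310.3232 215.0016] [0.3794 0.007  0.011 ]
chuck 0.77 [212.0192 293.184 ] [0.3642 0.4567 0.011 ]
chuck 0.28 [295.68   161.5104] [ 0.635  -0.2531  0.011 ]
top [0.2659 0.1627 1.3205] [ 0.1503  0.0256 -0.9883]
tag 0.68 [288.2048 195.9936] [0.4451 0.0886 0.011 ]
rail 0.57 [190.208  172.1088] [0.5163 0.3857 0.    ]
valve 0.67 [341.9136 178.0992] [ 0.5009 -0.0718  0.011 ]
hub 0.64 [353.792  168.3072] [ 0.5026 -0.0788  0.152 ]
handle 0.43 [336.7936 177.9072] [ 0.4758 -0.0327  0.153 ]
jar 0.86 [315.4944 222.7968] [0.3663 0.008  0.011 ]
chuck 0.78 [167.5776 223.6032] [0.358  0.4459 0.011 ]
can_ends 0.67 [239.2064 220.9152] [0.369 0.233 0.011]
```

View pics/top0.png

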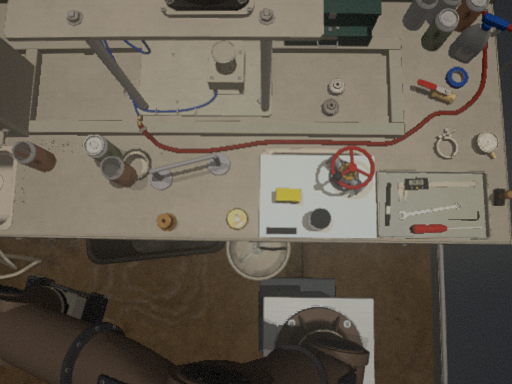

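View pics/scene0.png

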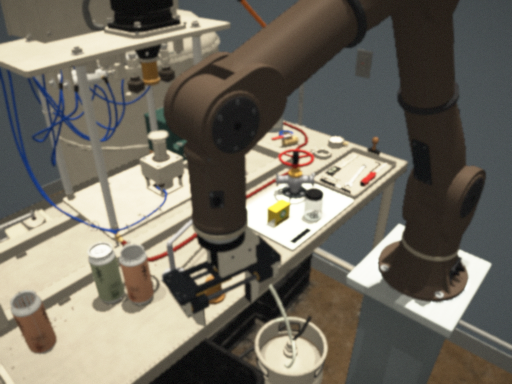

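Top view: tag near (288,196), jar (320,218), rail from (160,180) to (218,163), red wheel at (353,168) with its black handle near (337,177), chuck (165,221) and can ends (237,218). The scene view agrees. Next I'll fit the tag and rail silhouettes.

```bash
cat >> h.py <<'E'
from scipy.optimize import minimize
def box(lx,ly,z0,z1): return np.array([[a*lx/2,b*ly/2,z] for a in(-1,1) for b in(-1,1) for z in(z0,z1)])
def place(V,q):
    c,s=np.cos(q[2]),np.sin(q[2]); return np.c_[c*V[:,0]-s*V[:,1]+q[0],s*V[:,0]+c*V[:,1]+q[1],V[:,2]]
def iou(q,views,parts,S=8):
    tot=0
    for p,m in views:
        A=np.zeros((384*1,512),np.uint8)
        for V in parts:
            h=cv2.convexHull((proj(p,place(V,q))).astype(np.float32))
            cv2.fillConvexPoly(A,np.round(h*16).astype(np.int32),255,cv2.LINE_AA,4)
        A=A/255.; M=cv2.GaussianBlur(m.astype(float),(0,0),.7); A=cv2.GaussianBlur(A,(0,0),.7)
        tot+=np.minimum(A,M).sum()/np.maximum(A,M).sum()
    return -tot/len(views)
def fit(q0,views,parts):
    b=None
    for y in q0[2] if np.ndim(q0[2]) else [q0[2]]:
        r=minimize(iou,[q0[0],q0[1],y],(views,parts),method="Nelder-Mead",options=dict(initial_simplex=np.array([q0[0],q0[1],y])+np.array([[0,0,0],[.01,0,0],[0,.01,0],[0,0,.2]]),xatol=1e-4,fatol=1e-4))
        if b is None or r.fun<b.fun: b=r
    return b.x,-b.fun
TAG=[box(.036,.07,.011,.069)]
RAIL=[box(.012,.18,.114,.126)]
E
python3 - <<'E'
from h import *
np.set_printoptions(precision=4,suppress=True)
V={}
for n in("scene","top"):
    p=arm.get_image(n)
    for l in("tag","rail","handle","wheel"):
        t=arm.trace(l,p)
        if t: V[n,l]=(p,t[0]["region"]); print(n,l,t[0]["conf"],t[0]["region"].sum(),np.array(t[0]["centre"])*[512,384])
for k in (("scene",),("top",),("scene","top")):
    w=[V[n,"tag"] for n in k if (n,"tag") in V]
    if w: print(k,*fit((.435,.1,[-.3,0,.3,.6]),w,TAG))
if("top","rail") in V:
    p,m=V["top","rail"]; pts=np.argwhere(m)[:,::-1].astype(float)
    print(cv2.minAreaRect(pts.astype(np.float32)))
    # bar endpoints by image at z=.12
    c,sz,a=cv2.minAreaRect(pts.astype(np.float32)); bx=cv2.boxPoints((c,sz,a)); print(bx)
p=V["top","tag"][0]
for px in((160,180),(218,163)): print(atz(p,(px[0]/512,px[1]/384),0.))
cv2.imwrite("pics/crop1.png",cv2.resize(p["frame"][120:240,130:390,::-1],None,fx=3,fy=3,interpolation=cv2.INTER_CUBIC))
E
```

```text
scene tag 0.61 493 [280.5248 211.2   ]
scene rail 0.88 347 [173.2096 248.7168]
scene handle 0.64 67 [291.6864 157.7856]
scene wheel 0.68 348 [296.4992 153.408 ]
top tag 0.81 346 [290.7136 194.496 ]
top rail 0.8 1135 [189.3888 164.6976]
top handle 0.62 80 [335.616  174.7968]
top wheel 0.97 671 [355.4816 169.9968]
('scene',) [0.4404 0.0936 0.0038] 0.8818597667779495
('top',) [ 0.4437  0.0956 -0.0691] 0.8099679107973244
('scene', 'top') [0.4415 0.0924 0.0094] 0.8390734843636867
((189.84747314453125, 170.41012573242188), (24.487436294555664, 82.45940399169922), 75.49983215332031)
[[146.8654 168.8796]
 [226.6983 148.2332]
 [232.8295 171.9406]
 [152.9967 192.5871]]
[0.491  0.4773 0.    ]
[0.5454 0.3016 0.    ]
```

View pics/crop1.png

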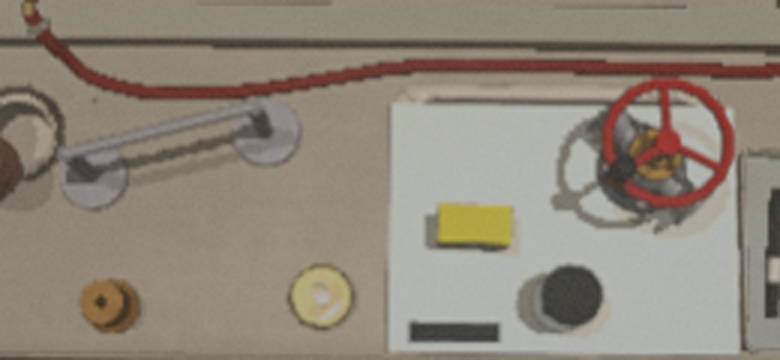

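The tag fits at about (0.4415, 0.093) with yaw near 0. The rail's middle is about (0.518, 0.39) with yaw about 0.30. I'll move over the tag and refine with the wrist camera.

```bash
cat >> h.py <<'E'
from scipy.spatial.transform import Rotation as Ro
def go(x,y,z,az=None,sxy=None):
    """print the tool-frame shift (cm) and level+yaw turn (rad) to TCP x,y,z with tool y at azimuth az"""
    s=arm.observe(); R=Ro.from_rotvec(s["ee_rot"]); p=np.array(s["position"])
    if az is None: Rt=R
    else:
        yy=np.array([np.cos(az),np.sin(az),0]); zz=np.array([0,0,-1.]); Rt=Ro.from_matrix(np.c_[np.cross(yy,zz),yy,zz])
    d=np.array([x,y,z])-p
    print("pos",np.round(p,4),"toolyaz",np.round(np.arctan2(*R.as_matrix()[1::-1,1]),4),"turn",np.round((R.inv()*Rt).as_rotvec(),3),
      "| shift before turn",np.round(R.inv().apply(d)*100,2),"after turn",np.round(Rt.inv().apply(d)*100,2),"j",np.round(s["joints"],2),"t",s["clock"])
E
python3 - <<'E'
from h import *
go(.4415,.093,.25,0.0)
E
```

```text
pos [0.1551 0.6055 0.2267] toolyaz 1.3199 turn [0.   0.   1.32] | shift before turn [-40.46 -42.53  -2.33] after turn [-51.25  28.64  -2.33] j [-1.42  0.43  0.03  1.57 -0.01  1.13 -0.08] t 1.4
```

>>> carry_out:
  claw: [9,9,9,9,9,9,9,9,9,9,9,9,9,9,9,9,9,9,9,9]
  delta_pos:
    - [-2.89,-3.04,-0.17]
    - [-2.89,-3.04,-0.17]
    - [-2.89,-3.04,-0.17]
    - [-2.89,-3.04,-0.17]
    - [-2.89,-3.04,-0.17]
    - [-2.89,-3.04,-0.17]
    - [-2.89,-3.04,-0.17]
    - [-2.89,-3.04,-0.17]
    - [-2.89,-3.04,-0.17]
    - [-2.89,-3.04,-0.17]
    - [-2.89,-3.04,-0.17]
    - [-2.89,-3.04,-0.17]
    - [-2.89,-3.04,-0.17]
    - [-2.89,-3.04,-0.17]
    - [0,0,0]
    - [0,0,0]
    - [0,0,0]
    - [0,0,0]
    - [0,0,0]
    - [0,0,0]
  angular:
    - [0,0,0]
    - [0,0,0]
    - [0,0,0]
    - [0,0,0]
    - [0,0,0]
    - [0,0,0]
    - [0,0,0]
    - [0,0,0]
    - [0,0,0]
    - [0,0,0]
    - [0,0,0]
    - [0,0,0]
    - [0,0,0]
    - [0,0,0]
    - [0,0,0.14]
    - [0,0,0.14]
    - [0,0,0.14]
    - [0,0,0.14]
    - [0,0,0.14]
    - [0,0,0.14]

```text
clock: 3.4
position: [0.4414, 0.0927, 0.2507]
ee_rot: [1.638, 2.681, 0.001]
force: [-0.3, 0.3, 0.8]
width: 0.977
gripper_force: 0.0
```

>>> carry_out:
  claw: [9,9,9,9,9]
  delta_pos:
    - [0,0,0]
    - [0,0,0]
    - [0,0,0]
    - [0,0,0]
    - [0,0,0]
  angular:
    - [0,0,0.14]
    - [0,0,0.14]
    - [0,0,0.14]
    - [0,0,0.06]
    - [0,0,0]

```text
clock: 3.9
position: [0.4414, 0.0928, 0.2507]
ee_rot: [2.222, 2.221, 0.001]
force: [-0.3, -0.0, 0.0]
width: 0.979
gripper_force: 0.0
```

Run:
```python
from h import *
np.set_printoptions(precision=4,suppress=True)
go(.4415,.093,.25,0.0)
V={}
for n in("wrist","top"):
    p=arm.get_image(n)
    if n=="wrist": save(p,"w1.png"); print(np.array(p["T"])[:3,3],np.array(p["T"])[:3,2])
    t=arm.trace("tag",p)
    if t: V[n]=(p,t[0]["region"]); print(n,t[0]["conf"],t[0]["region"].sum(),np.array(t[0]["centre"])*[512,384])
    for r in arm.place_of("tag",p)[:1]: print(atz(p,r["centre"],.011))
for k in (("wrist",),("wrist","top")):
    w=[V[n] for n in k if n in V]
    if w: print(k,*fit((.4415,.093,[-.1,.1]),w,TAG))
```

```text
pos [0.4414 0.0928 0.2507] toolyaz -0.0008 turn [ 0.    -0.    -0.001] | shift before turn [0.02 0.01 0.07] after turn [0.02 0.01 0.07] j [-0.78  0.12  0.51  1.97 -0.07  1.07 -0.24] t 3.9
[0.4405 0.1641 0.4091] [-0.0001 -0.2668 -0.9637]
wrist 0.65 1536 [256.3072 170.1888]
[0.4442 0.0922 0.011 ]
[0.448  0.0933 0.011 ]
('wrist',) [ 0.4408  0.0915 -0.02  ] 0.9008157369467197
('wrist', 'top') [ 0.4408  0.0915 -0.02  ] 0.9008157369467197
```

View pics/w1.png

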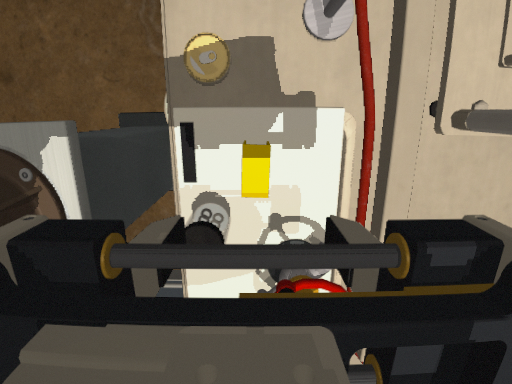

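Wrist view: the tag is upright at (256,168), nearly aligned with the fingers. The jar is at (208,230) and the wheel at (310,290), and both are clear of the descent. I'll descend and grasp.

>>> carry_out:
  claw: [9,9,9,9,9,9,9,4.5,3,3,3,3,3,3,3]
  delta_pos:
    - [0.0,0,4]
    - [0,0,4]
    - [0,0,4]
    - [0,0,4]
    - [0,0,3]
    - [0,0,2.1]
    - [0,0,0]
    - [0,0,0]
    - [0,0,0]
    - [0,0,0]
    - [0,0,0]
    - [0,0,0]
    - [0,0,0]
    - [0,0,0]
    - [0,0,0]
  angular:
    - [0,0,0.02]
    - [0,0,0]
    - [0,0,0]
    - [0,0,0]
    - [0,0,0]
    - [0,0,0]
    - [0,0,0]
    - [0,0,0]
    - [0,0,0]
    - [0,0,0]
    - [0,0,0]
    - [0,0,0]
    - [0,0,0]
    - [0,0,0]
    - [0,0,0]
  force: 20

```text
clock: 5.7
position: [0.4415, 0.0928, 0.0396]
ee_rot: [-2.244, -2.199, -0.0]
force: [-0.6, 0.2, 2.1]
width: 0.393
gripper_force: 20.0
```

>>> carry_out:
  claw: [3,3,3,3,3,3,3,3,3,3,3,3,3,3,3,3]
  delta_pos:
    - [0,0,-1]
    - [0,0,-2]
    - [0,0,-4]
    - [0,0,-4]
    - [0,0,-4]
    - [0,0,-4]
    - [0,0,-2]
    - [3,1,0]
    - [4,1.3,0]
    - [4,1.3,0]
    - [4,1.3,0]
    - [4,1.3,0]
    - [4,1.3,0]
    - [0,0,0]
    - [0,0,0]
    - [0,0,0]
  angular:
    - [0,0,0]
    - [0,0,0]
    - [0,0,0]
    - [0,0,0]
    - [0,0,0]
    - [0,0,0]
    - [0,0,0]
    - [0,0,0]
    - [0,0,0]
    - [0,0,0]
    - [0,0,0]
    - [0,0,0]
    - [0,0,0]
    - [0,0,-0.14]
    - [0,0,-0.14]
    - [0,0,-0.04]

```text
clock: 7.3
position: [0.5208, 0.3209, 0.2498]
ee_rot: [1.858, 2.533, -0.002]
force: [-0.4, 0.1, -1.3]
width: 0.392
gripper_force: 20.0
```

Run:
```python
from h import *
np.set_printoptions(precision=4,suppress=True)
go(.518,.39,.25,0.3)
V={}
for n in("wrist","top"):
    p=arm.get_image(n)
    if n=="wrist": save(p,"w2.png"); print(np.array(p["T"])[:3,3],np.array(p["T"])[:3,2])
    t=arm.trace("rail",p)
    if t: V[n]=(p,t[0]["region"]); np.save("pics/rail_"+n,t[0]["region"]); print(n,t[0]["conf"],t[0]["region"].sum(),np.array(t[0]["centre"])*[512,384])
    for r in arm.place_of("rail",p)[:1]: print(atz(p,r["centre"],0))
P=lambda p:{k:np.array(p[k]) for k in("mtx","dist","T","frame")}
np.savez("pics/w2.npz",**P(V["wrist"][0])) if "wrist" in V else None
```

```text
pos [0.5208 0.3209 0.2498] toolyaz 0.3051 turn [-0.001  0.001  0.005] | shift before turn [ 6.68  1.81 -0.03] after turn [ 6.68  1.77 -0.02] j [-0.91  0.41  0.38  1.6  -0.16  1.17 -0.18] t 7.3
[0.4984 0.3891 0.4081] [ 0.0799 -0.2558 -0.9634]
wrist 0.7 4265 [269.1072  74.112 ]
top 0.82 383 [161.3824 178.4064]
```

View pics/w2.png

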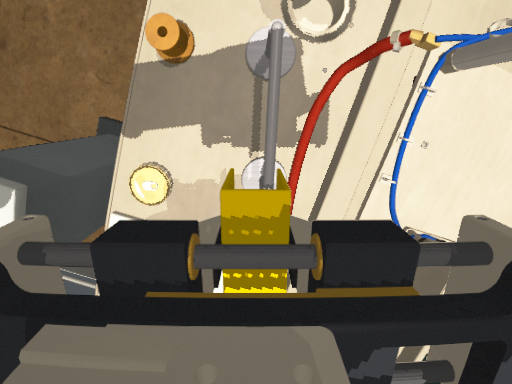

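Wrist view: the held tag is at (255,215) and level. The bar runs from (277,25) to (268,185), with the far post disc at (271,52). I'll fit the bar's line from the mask.

Run:
```python
from h import *
np.set_printoptions(precision=4,suppress=True)
m=np.load("pics/rail_wrist.npy"); p=dict(np.load("pics/w2.npz"))
r=np.arange(84,148,4); pts=[]
for i in r:
    c=np.flatnonzero(m[i]); 
    if len(c): pts.append([c.mean()+.5,i+.5,len(c)])
pts=np.array(pts); print(pts[::4])
W=np.array([atz(p,(a/512,b/384),.12) for a,b,_ in pts]); 
k=np.polyfit(W[:,1],W[:,0],1); print("yaw",-np.arctan(k[0]),"x at y=.39",np.polyval(k,.39),W[[0,-1]])
for px in((277,25),(268,187)): print(atz(p,(px[0]/512,px[1]/384),.12))
for px in((271,52),(263,177)): print(atz(p,(px[0]/512,px[1]/384),.0))
# held tag: width/axis columns at tag top rear edge
go(np.polyval(k,.39),.39,.25,-np.arctan(k[0]))
```

```text
[[273.5  84.5  13. ]
 [273.  100.5  12. ]
 [272.  116.5  12. ]
 [271.5 132.5  11. ]]
yaw 0.26463071176797875 x at y=.39 0.516635276314176 [[0.5075 0.4228 0.12  ]
 [0.5237 0.3641 0.12  ]]
[0.4933 0.4766 0.12  ]
[0.5358 0.3186 0.12  ]
[0.4942 0.4772 0.    ]
[0.5389 0.3023 0.    ]
pos [0.5209 0.321  0.2498] toolyaz 0.2985 turn [0.    0.    0.034] | shift before turn [ 6.72  1.62 -0.02] after turn [ 6.77  1.39 -0.02] j [-0.91  0.41  0.39  1.6  -0.16  1.17 -0.19] t 7.6
```

>>> carry_out:
  claw: [3,3,3,3,3,3,3,3]
  delta_pos:
    - [0,0,0]
    - [2.26,0.45,0]
    - [2.26,0.45,0]
    - [2.26,0.44,0]
    - [0,0,3]
    - [0,0,3]
    - [0,0,1.5]
    - [0,0,0]
  angular:
    - [0,0,0.041]
    - [0,0,0]
    - [0,0,0]
    - [0,0,0]
    - [0,0,0]
    - [0,0,0]
    - [0,0,0]
    - [0,0,0]

```text
clock: 8.4
position: [0.5149, 0.3902, 0.172]
ee_rot: [-1.915, -2.489, 0.007]
force: [0.2, 0.3, -0.4]
width: 0.396
gripper_force: 20.0
```

Run:
```python
from h import *
np.set_printoptions(precision=4,suppress=True)
go(.5166,.39,.10,0.258)
p=arm.get_image("wrist"); a=p["frame"]; q=arm.get_image("scene")["frame"]
o=np.hstack([cv2.resize(a[0:270,130:400],(400,400)),cv2.resize(q[170:340,100:270],(400,400),interpolation=cv2.INTER_CUBIC)])
cv2.imwrite("pics/w3.png",o[:,:,::-1])
```

```text
pos [0.5149 0.3902 0.172 ] toolyaz 0.2595 turn [-0.004  0.002  0.001] | shift before turn [-0.05  0.19  7.2 ] after turn [-0.06  0.16  7.2 ] j [-0.97  0.53  0.36  1.6  -0.21  1.05 -0.29] t 8.4
```

View pics/w3.png

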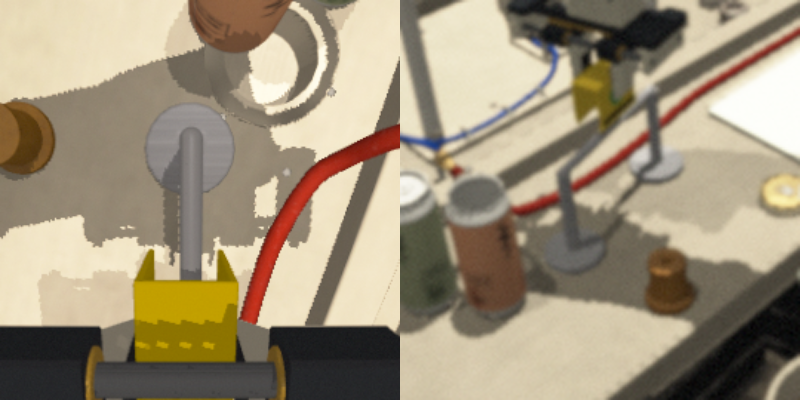

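The bar (crop column 191) lies midway between the tag's sides (145 and 228). I'll lower it.

>>> carry_out:
  claw: [3,3,3,3,3,3,3,3,3]
  delta_pos:
    - [0,0.1,1]
    - [0,0,1.5]
    - [0,0,1.5]
    - [0,0,1.2]
    - [0,0,0.8]
    - [0,0,0.5]
    - [0,0,0.4]
    - [0,0,0.2]
    - [0,0,0]
  angular:
    - [0,0,0]
    - [0,0,0]
    - [0,0,0]
    - [0,0,0]
    - [0,0,0]
    - [0,0,0]
    - [0,0,0]
    - [0,0,0]
    - [0,0,0]

```text
clock: 9.4
position: [0.5177, 0.3905, 0.1036]
ee_rot: [1.916, 2.49, 0.0]
force: [0.7, 0.1, -0.3]
width: 0.391
gripper_force: 20.0
```

>>> carry_out:
  claw: [3,3,3,4.2,5,5.5,6,6,6,6,6,6,6,6,6,6,6,6]
  delta_pos:
    - [0,-0.1,0.2]
    - [0,0,0.2]
    - [0,0,0]
    - [0,0,0]
    - [0,0,0]
    - [0,0,0]
    - [0,0,0]
    - [0,0,0]
    - [0,0,0]
    - [0,0,-1]
    - [0,0,-2]
    - [0,0,-3]
    - [0,0,-4]
    - [0,0,-4]
    - [0,0,-4]
    - [0,0,-2]
    - [0,0,0]
    - [0,0,0]
  angular:
    - [0,0,0]
    - [0,0,0]
    - [0,0,0]
    - [0,0,0]
    - [0,0,0]
    - [0,0,0]
    - [0,0,0]
    - [0,0,0]
    - [0,0,0]
    - [0,0,0]
    - [0,0,0]
    - [0,0,0]
    - [0,0,0]
    - [0,0,0]
    - [0,0,0]
    - [0,0,0]
    - [0,0,0]
    - [0,0,0]

```text
clock: 11.2
position: [0.5166, 0.3901, 0.3001]
ee_rot: [1.916, 2.49, 0.002]
force: [-0.3, 1.0, 0.2]
width: 0.653
gripper_force: 0.0
```

Run:
```python
from h import *
np.set_printoptions(precision=4,suppress=True)
go(.46,.0,.30,0.)
p=arm.get_image("wrist"); a=p["frame"]; P=arm.get_image("scene"); q=P["frame"]
for v in (p,P):
  for r in arm.place_of("tag",v)[:1]: print(r["conf"],atz(v,r["centre"],.071))
o=np.hstack([cv2.resize(a[0:270,130:400],(400,400)),cv2.resize(q[170:340,100:270],(400,400),interpolation=cv2.INTER_CUBIC)])
cv2.imwrite("pics/w4.png",o[:,:,::-1])
```

```text
pos [0.5166 0.3901 0.3001] toolyaz 0.2589 turn [ 0.001 -0.001  0.259] | shift before turn [-36.26 -15.46  -0.02] after turn [-39.01  -5.66   0.01] j [-0.98  0.44  0.39  1.43 -0.17  1.31 -0.32] t 11.2
0.57 [0.5194 0.3912 0.071 ]
0.69 [0.5012 0.3983 0.071 ]
```

View pics/w4.png

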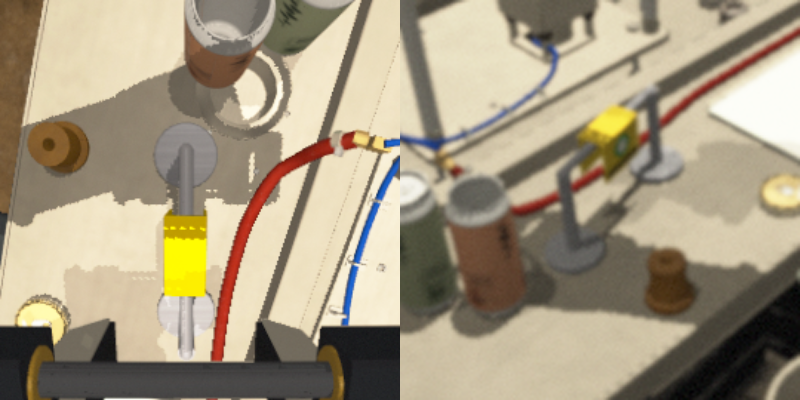

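Both views show the tag astride the bar and released. Next is the wheel.

>>> carry_out:
  claw: [6,6,6,6,6,6,6,6,6,6,6,6,6,6,6]
  delta_pos:
    - [0,0,0]
    - [0,0,0]
    - [-3.92,-0.22,-0.17]
    - [-3.92,-0.22,-0.17]
    - [-3.92,-0.22,-0.17]
    - [-3.92,-0.22,-0.17]
    - [-3.92,-0.22,-0.17]
    - [-3.92,-0.22,-0.17]
    - [-3.92,-0.22,-0.17]
    - [-3.92,-0.22,-0.17]
    - [-3.92,-0.22,-0.17]
    - [-3.92,-0.22,-0.17]
    - [-3.92,-0.22,-0.17]
    - [-3.92,-0.22,-0.17]
    - [0,0,0]
  angular:
    - [0,0,0.13]
    - [0,0,0.13]
    - [0,0,0]
    - [0,0,0]
    - [0,0,0]
    - [0,0,0]
    - [0,0,0]
    - [0,0,0]
    - [0,0,0]
    - [0,0,0]
    - [0,0,0]
    - [0,0,0]
    - [0,0,0]
    - [0,0,0]
    - [0,0,0]

```text
clock: 12.9
position: [0.4885, -0.0863, 0.3201]
ee_rot: [2.231, 2.21, -0.002]
force: [0.5, -0.1, -0.3]
width: 0.653
gripper_force: 0.0
```

Run:
```python
from h import *
np.set_printoptions(precision=4,suppress=True)
go(.476,-.033,.30,0.)
p=arm.get_image("wrist"); save(p,"w5.png"); q=arm.get_image("top")
for n,v in (("wrist",p),("top",q)):
  for l,z in(("hub",.152),("handle",.153)):
    for r in arm.place_of(l,v)[:1]: print(n,l,r["conf"],np.array(r["centre"])*[512,384],atz(v,r["centre"],z))
  for r in arm.trace("handle",v)[:1]: print("trace",r["conf"],r["region"].sum(),np.array(r["centre"])*[512,384],"z.174",atz(v,r["centre"],.174))
```

```text
pos [ 0.4885 -0.0863  0.3201] toolyaz -0.0095 turn [ 0.     0.002 -0.01 ] | shift before turn [ 5.32 -1.3   2.  ] after turn [ 5.33 -1.25  2.01] j [-0.51  0.15  0.68  1.77 -0.1   1.25  0.19] t 12.9
wrist hub 0.66 [268.288 163.2  ] [ 0.5043 -0.0737  0.152 ]
wrist handle 0.83 [244.48   123.4944] [ 0.4759 -0.0256  0.153 ]
trace 0.77 340 [244.2752 124.992 ] z.174 [ 0.4765 -0.0265  0.174 ]
top hub 0.96 [351.2832 169.1904] [ 0.5001 -0.072   0.152 ]
top handle 0.45 [337.2032 176.4864] [ 0.4797 -0.0339  0.153 ]
trace 0.66 78 [335.3088 176.7936] z.174 [ 0.4749 -0.0254  0.174 ]
```

View pics/w5.png

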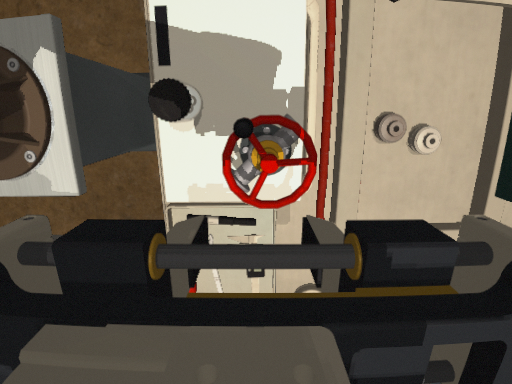

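The wrist view shows the black handle at (244,127) and the wheel centred near (269,161). I'll grasp the handle at about (0.4763, -0.0263).

>>> carry_out:
  claw: [6,6,6,6,6,6,6,6,3,1.5,1.5,1.5,1.5,1.5,1.5,1.5]
  delta_pos:
    - [2,-0.41,0]
    - [2,-0.41,0]
    - [2.01,-0.41,0]
    - [0,0,4]
    - [0,0,4]
    - [0,0,4]
    - [0,0,2.5]
    - [0,0,1.4]
    - [0,0,0]
    - [0,0,0]
    - [0,0,0]
    - [0,0,0]
    - [0,0,0]
    - [0,0,0]
    - [0,0,0]
    - [0,0,0]
  angular:
    - [0,0,-0.01]
    - [0,0,0]
    - [0,0,0]
    - [0,0,0]
    - [0,0,0]
    - [0,0,0]
    - [0,0,0]
    - [0,0,0]
    - [0,0,0]
    - [0,0,0]
    - [0,0,0]
    - [0,0,0]
    - [0,0,0]
    - [0,0,0]
    - [0,0,0]
    - [0,0,0]
  force: 30

```text
clock: 14.9
position: [0.4772, -0.02, 0.1614]
ee_rot: [-2.211, -2.231, -0.001]
force: [-1.1, 1.5, 6.7]
width: 0.227
gripper_force: 30.0
```

```bash
cat >> h.py <<'E'
def st():
    s=arm.observe(); print({k:np.round(s[k],4) for k in("clock","position","force","width","gripper_force","joints")}); return s
E
python3 - <<'E'
from h import *
s=st(); x,y,z=s["position"]
c=np.array([.5035,-.0735]); r=.055; a0=np.arctan2(y-c[1],x-c[0]); print(np.hypot(y-c[1],x-c[0]),np.degrees(a0))
for i in range(0,13): print(i,np.round(100*np.array([r*(np.sin(a0-np.radians(12)*(i+1))-np.sin(a0-np.radians(12)*i)),r*(np.cos(a0-np.radians(12)*(i+1))-np.cos(a0-np.radians(12)*i))]),2))
go(x,y,z,0)
E
```

```text
{'clock': np.float64(14.9), 'position': array([ 0.4772, -0.02  ,  0.1614]), 'force': array([-1.0996,  1.4712,  6.7366]), 'width': np.float64(0.2272), 'gripper_force': np.float64(30.0026), 'joints': array([-0.5402,  0.292 ,  0.5907,  2.0418, -0.2128,  0.866 ,  0.1786])}
0.05957589854739008 116.20119723960772
0 [0.4  1.08]
1 [0.16 1.14]
2 [-0.08  1.15]
3 [-0.31  1.11]
4 [-0.54  1.02]
5 [-0.74  0.88]
6 [-0.9   0.71]
7 [-1.03  0.51]
8 [-1.11  0.28]
9 [-1.15  0.04]
10 [-1.13 -0.2 ]
11 [-1.07 -0.43]
12 [-0.96 -0.64]
pos [ 0.4772 -0.02    0.1614] toolyaz 0.009 turn [ 0.    -0.001  0.009] | shift before turn [0. 0. 0.] after turn [0. 0. 0.] j [-0.54  0.29  0.59  2.04 -0.21  0.87  0.18] t 14.9
```

The grip is about 6 mm off-centre along the pads because the last reading was mid-transient. I'll regrip centred.

>>> carry_out:
  claw: [4,4,4,4,4,1.5,1.5,1.5,1.5,1.5,1.5]
  delta_pos:
    - [0,0,0]
    - [0,0,0]
    - [-0.3,0,0]
    - [-0.3,0,0]
    - [0,0,0]
    - [0,0,0]
    - [0,0,0]
    - [0,0,0]
    - [0,0,0]
    - [0,0,0]
    - [0,0,0]
  angular:
    - [0,0,0]
    - [0,0,0]
    - [0,0,0]
    - [0,0,0]
    - [0,0,0]
    - [0,0,0]
    - [0,0,0]
    - [0,0,0]
    - [0,0,0]
    - [0,0,0]
    - [0,0,0]
  force: 35

```text
clock: 16.0
position: [0.4772, -0.0262, 0.1609]
ee_rot: [2.211, 2.231, 0.0]
force: [1.2, -0.0, -0.7]
width: 0.23
gripper_force: 35.0
```

Run:
```python
from h import *
s=st(); x,y,z=s["position"]
c=np.array([.5035,-.0735]); r=.055; a0=np.arctan2(y-c[1],x-c[0]); print(np.hypot(y-c[1],x-c[0]),np.degrees(a0))
d=np.radians(12)
print([[float(round(100*r*(f(a0-d*(i+1))-f(a0-d*i)),2)) for f in(np.sin,np.cos)]+[0] for i in range(12)])
```

```text
{'clock': np.float64(16.0), 'position': array([ 0.4772, -0.0262,  0.1609]), 'force': array([ 1.2236, -0.0262, -0.6603]), 'width': np.float64(0.2304), 'gripper_force': np.float64(34.9998), 'joints': array([-0.5287,  0.2936,  0.5924,  2.0416, -0.2138,  0.8656,  0.1924])}
0.054168018969970824 119.07930433859948
[[0.45, 1.06, 0], [0.22, 1.13, 0], [-0.02, 1.15, 0], [-0.26, 1.12, 0], [-0.48, 1.04, 0], [-0.69, 0.92, 0], [-0.87, 0.76, 0], [-1.0, 0.56, 0], [-1.1, 0.34, 0], [-1.15, 0.1, 0], [-1.14, -0.14, 0], [-1.09, -0.37, 0]]
```

>>> carry_out:
  claw: [1.5,1.5,1.5,1.5]
  delta_pos:
    - [0.45,1.06,0]
    - [0.22,1.13,0]
    - [-0.02,1.15,0]
    - [-0.26,1.12,0]
  angular:
    - [0,0,0]
    - [0,0,0]
    - [0,0,0]
    - [0,0,0]

```text
clock: 16.4
position: [0.523, -0.0202, 0.1609]
ee_rot: [-2.209, -2.233, -0.002]
force: [-1.5, 3.5, 2.1]
width: 0.227
gripper_force: 35.0
```

>>> carry_out:
  claw: [1.5,1.5,1.5,1.5]
  delta_pos:
    - [-0.48,1.04,0]
    - [-0.69,0.92,0]
    - [-0.87,0.76,0]
    - [0,0,0]
  angular:
    - [0,0,0]
    - [0,0,0]
    - [0,0,0]
    - [0,0,0]

```text
clock: 16.8
position: [0.5524, -0.0425, 0.161]
ee_rot: [2.209, 2.229, 0.004]
force: [7.5, 3.1, -3.9]
width: 0.227
gripper_force: 35.0
```

Run:
```python
from h import *
s=st(); go(*s["position"],0)
for n in("top","wrist"):
  v=arm.get_image(n)
  for l,z in(("hub",.152),("handle",.153)):
    for r in arm.place_of(l,v)[:1]: print(n,l,r["conf"],np.array(r["centre"])*[512,384],atz(v,r["centre"],z))
```

```text
{'clock': np.float64(16.8), 'position': array([ 0.5524, -0.0425,  0.161 ]), 'force': array([ 7.4536,  3.0656, -3.8971]), 'width': np.float64(0.2274), 'gripper_force': np.float64(34.9994), 'joints': array([-0.4391,  0.4175,  0.5733,  1.8688, -0.2774,  0.9305,  0.2706])}
pos [ 0.5524 -0.0425  0.161 ] toolyaz 0.0089 turn [0.004 0.001 0.009] | shift before turn [0. 0. 0.] after turn [0. 0. 0.] j [-0.44  0.42  0.57  1.87 -0.28  0.93  0.27] t 16.8
wrist handle 0.59 [256.    225.792] [ 0.55191661 -0.04260026  0.153     ]
```

```bash
cat > arc.py <<'E'
# arc.py cmdx cmdy a_from(deg) step n [rows per block] : tool-frame rows (cm) for commanded arc about C
import sys; from h import *
C=np.array([.5067,-.0727]); r=.055; yaw=.009
def rows(cmd,a,step,n,C=C,r=r):
    X=np.array([-np.sin(yaw),np.cos(yaw)]); Y=np.array([np.cos(yaw),np.sin(yaw)])
    cmd=np.array(cmd,float); out=[]
    for i in range(1,n+1):
        t=C+r*np.array([np.cos(np.radians(a+step*i)),np.sin(np.radians(a+step*i))]); d=t-cmd
        o=[float(np.round(d@X*100,2)),float(np.round(d@Y*100,2)),0]; cmd=cmd+(o[0]*X+o[1]*Y)/100; out.append(o)
    return out,cmd
if __name__=="__main__":
    v=list(map(float,sys.argv[1:])); o,c=rows(v[:2],v[2],v[3],int(v[4]))
    for i in range(0,len(o),4): print(round(v[2]+v[3]*(i+4),1),o[i:i+4])
    print(c)
E
python3 arc.py .549 -.0421 33.5 -4 48
```

```text
17.5 [[-0.36, 0.55, 0], [-0.34, 0.18, 0], [-0.35, 0.15, 0], [-0.37, 0.12, 0]]
1.5 [[-0.37, 0.1, 0], [-0.37, 0.08, 0], [-0.38, 0.04, 0], [-0.39, 0.02, 0]]
-14.5 [[-0.38, -0.0, 0], [-0.38, -0.04, 0], [-0.38, -0.06, 0], [-0.38, -0.09, 0]]
-30.5 [[-0.36, -0.11, 0], [-0.36, -0.14, 0], [-0.35, -0.16, 0], [-0.34, -0.18, 0]]
-46.5 [[-0.32, -0.21, 0], [-0.3, -0.23, 0], [-0.29, -0.26, 0], [-0.28, -0.27, 0]]
-62.5 [[-0.25, -0.29, 0], [-0.23, -0.3, 0], [-0.21, -0.33, 0], [-0.18, -0.33, 0]]
-78.5 [[-0.17, -0.35, 0], [-0.13, -0.36, 0], [-0.11, -0.37, 0], [-0.09, -0.37, 0]]
-94.5 [[-0.06, -0.38, 0], [-0.03, -0.38, 0], [-0.01, -0.38, 0], [0.02, -0.39, 0]]
-110.5 [[0.05, -0.38, 0], [0.07, -0.38, 0], [0.1, -0.37, 0], [0.12, -0.36, 0]]
-126.5 [[0.15, -0.35, 0], [0.18, -0.35, 0], [0.2, -0.32, 0], [0.22, -0.32, 0]]
-142.5 [[0.24, -0.3, 0], [0.26, -0.28, 0], [0.28, -0.26, 0], [0.3, -0.24, 0]]
-158.5 [[0.31, -0.22, 0], [0.33, -0.2, 0], [0.35, -0.17, 0], [0.35, -0.15, 0]]
[ 0.4555529  -0.09284307]
```

>>> carry_out:
  claw: [1.5,1.5,1.5,1.5]
  delta_pos:
    - [-0.36,0.55,0]
    - [-0.34,0.18,0]
    - [-0.35,0.15,0]
    - [-0.37,0.12,0]
  angular:
    - [0,0,0]
    - [0,0,0]
    - [0,0,0]
    - [0,0,0]
  force: 50

```text
clock: 17.5
position: [0.5593, -0.0568, 0.1609]
ee_rot: [-2.212, -2.231, 0.0]
force: [-3.6, 0.4, 3.6]
width: 0.228
gripper_force: 50.0
```

>>> carry_out:
  claw: [1.5,1.5,1.5,1.5]
  delta_pos:
    - [-0.37,0.1,0]
    - [-0.37,0.08,0]
    - [-0.38,0.04,0]
    - [-0.39,0.02,0]
  angular:
    - [0,0,0]
    - [0,0,0]
    - [0,0,0]
    - [0,0,0]

```text
clock: 17.9
position: [0.5617, -0.0714, 0.1609]
ee_rot: [-2.211, -2.231, -0.0]
force: [-3.9, 1.8, 3.7]
width: 0.229
gripper_force: 50.0
```

>>> carry_out:
  claw: [1.5,1.5,1.5,1.5]
  delta_pos:
    - [-0.38,0,0]
    - [-0.38,-0.04,0]
    - [-0.38,-0.06,0]
    - [-0.38,-0.09,0]
  angular:
    - [0,0,0]
    - [0,0,0]
    - [0,0,0]
    - [0,0,0]

```text
clock: 18.3
position: [0.5599, -0.0866, 0.1609]
ee_rot: [-2.211, -2.231, -0.0]
force: [-2.9, 2.4, 3.2]
width: 0.225
gripper_force: 50.0
```

>>> carry_out:
  claw: [1.5,1.5,1.5,1.5]
  delta_pos:
    - [-0.36,-0.11,0]
    - [-0.36,-0.14,0]
    - [-0.35,-0.16,0]
    - [-0.34,-0.18,0]
  angular:
    - [0,0,0]
    - [0,0,0]
    - [0,0,0]
    - [0,0,0]

```text
clock: 18.7
position: [0.5541, -0.1007, 0.1609]
ee_rot: [-2.211, -2.231, -0.0]
force: [-3.1, 3.3, 3.3]
width: 0.227
gripper_force: 50.0
```

>>> carry_out:
  claw: [1.5,1.5,1.5,1.5]
  delta_pos:
    - [-0.32,-0.21,0]
    - [-0.3,-0.23,0]
    - [-0.29,-0.26,0]
    - [-0.28,-0.27,0]
  angular:
    - [0,0,0]
    - [0,0,0]
    - [0,0,0]
    - [0,0,0]

```text
clock: 19.1
position: [0.5445, -0.1127, 0.1609]
ee_rot: [2.211, 2.231, 0.0]
force: [-2.2, 5.3, 2.3]
width: 0.229
gripper_force: 50.0
```

>>> carry_out:
  claw: [1.5,1.5,1.5,1.5]
  delta_pos:
    - [-0.25,-0.29,0]
    - [-0.23,-0.3,0]
    - [-0.21,-0.33,0]
    - [-0.18,-0.33,0]
  angular:
    - [0,0,0]
    - [0,0,0]
    - [0,0,0]
    - [0,0,0]

```text
clock: 19.5
position: [0.532, -0.1215, 0.1609]
ee_rot: [2.211, 2.231, 0.0]
force: [-1.3, 4.5, 1.3]
width: 0.227
gripper_force: 50.0
```

>>> carry_out:
  claw: [1.5,1.5,1.5,1.5]
  delta_pos:
    - [-0.17,-0.35,0]
    - [-0.13,-0.36,0]
    - [-0.11,-0.37,0]
    - [-0.09,-0.37,0]
  angular:
    - [0,0,0]
    - [0,0,0]
    - [0,0,0]
    - [0,0,0]

```text
clock: 19.9
position: [0.5176, -0.1267, 0.1609]
ee_rot: [2.211, 2.231, 0.0]
force: [1.7, 4.0, 0.9]
width: 0.226
gripper_force: 50.0
```

>>> carry_out:
  claw: [1.5,1.5,1.5,1.5]
  delta_pos:
    - [-0.06,-0.38,0]
    - [-0.03,-0.38,0]
    - [-0.01,-0.38,0]
    - [0.02,-0.39,0]
  angular:
    - [0,0,0]
    - [0,0,0]
    - [0,0,0]
    - [0,0,0]

```text
clock: 20.3
position: [0.5023, -0.1276, 0.161]
ee_rot: [2.211, 2.231, 0.0]
force: [0.2, 4.4, -0.7]
width: 0.227
gripper_force: 50.0
```

>>> carry_out:
  claw: [1.5,1.5,1.5,1.5]
  delta_pos:
    - [0.05,-0.38,0]
    - [0.07,-0.38,0]
    - [0.1,-0.37,0]
    - [0.12,-0.36,0]
  angular:
    - [0,0,0]
    - [0,0,0]
    - [0,0,0]
    - [0,0,0]

```text
clock: 20.7
position: [0.4873, -0.1243, 0.161]
ee_rot: [2.211, 2.231, 0.0]
force: [3.4, 2.6, -1.5]
width: 0.226
gripper_force: 50.0
```

>>> carry_out:
  claw: [1.5,1.5,1.5,1.5]
  delta_pos:
    - [0.15,-0.35,0]
    - [0.18,-0.35,0]
    - [0.2,-0.32,0]
    - [0.22,-0.32,0]
  angular:
    - [0,0,0]
    - [0,0,0]
    - [0,0,0]
    - [0,0,0]

```text
clock: 21.1
position: [0.4738, -0.1169, 0.161]
ee_rot: [2.211, 2.231, -0.0]
force: [3.5, 1.5, -3.3]
width: 0.229
gripper_force: 50.0
```

>>> carry_out:
  claw: [1.5,1.5,1.5,1.5]
  delta_pos:
    - [0.24,-0.3,0]
    - [0.26,-0.28,0]
    - [0.28,-0.26,0]
    - [0.3,-0.24,0]
  angular:
    - [0,0,0]
    - [0,0,0]
    - [0,0,0]
    - [0,0,0]

```text
clock: 21.5
position: [0.4656, -0.1091, 0.1613]
ee_rot: [2.207, 2.224, 0.001]
force: [20.8, -19.6, -27.5]
width: 0.227
gripper_force: 50.0
```

The stop is reached: the force jumped to about 28 N tangential at roughly -138.5°. I'll ease the load and read the settled stop position.

>>> carry_out:
  claw: [1.5,1.5,1.5,1.5]
  delta_pos:
    - [0,0,0]
    - [0,0,0]
    - [0,0,0]
    - [0,0,0]
  angular:
    - [0,0,0]
    - [0,0,0]
    - [0,0,0]
    - [0,0,0]

```text
clock: 21.9
position: [0.4657, -0.1093, 0.1612]
ee_rot: [2.208, 2.224, 0.0]
force: [15.6, -10.9, -19.7]
width: 0.227
gripper_force: 50.0
```

>>> carry_out:
  claw: [1.5,1.5,1.5,1.5]
  delta_pos:
    - [-0.22,0.2,0]
    - [0,0,0]
    - [0,0,0]
    - [0,0,0]
  angular:
    - [0,0,0]
    - [0,0,0]
    - [0,0,0]
    - [0,0,0]

```text
clock: 22.3
position: [0.4658, -0.1095, 0.161]
ee_rot: [2.211, 2.229, -0.0]
force: [6.4, -4.0, -7.3]
width: 0.225
gripper_force: 50.0
```

Run:
```python
from h import *
from scipy.optimize import least_squares
from arc import rows
P=np.array([[.4772,-.0262],[.5593,-.0568],[.5617,-.0714],[.5599,-.0866],[.5541,-.1007],[.5445,-.1127],[.532,-.1215],[.5176,-.1267],[.5023,-.1276],[.4873,-.1243],[.4738,-.1169],[.4658,-.1095]])
f=least_squares(lambda q:np.hypot(*(P-q[:2]).T)-q[2],[.5067,-.0727,.055]); print(f.x,np.round(f.fun*1e3,2))
C=f.x[:2]; d=P[-1]-C; a=np.degrees(np.arctan2(d[1],d[0])); print("stop angle",a)
cmd=(.4652,-.1084)
o,c=rows(cmd,a,9,40,C,f.x[2])
for i in(0,20): print(o[i:i+20])
print(c,C+f.x[2]*np.array([np.cos(np.radians(a)),np.sin(np.radians(a))]))
o,c=rows(c,a,9,40,C,f.x[2])
for i in(0,20): print(o[i:i+20])
st()
```

```text
[ 0.50665372 -0.0727237   0.05504035] [ 0.02 -0.04  0.02 -0.02  0.04  0.01 -0.07  0.03  0.01  0.05  0.01 -0.07]
stop angle -138.00663091516452
[[-0.72, 0.67, 0], [-0.49, 0.71, 0], [-0.38, 0.78, 0], [-0.25, 0.82, 0], [-0.12, 0.86, 0], [0.01, 0.86, 0], [0.15, 0.85, 0], [0.28, 0.82, 0], [0.41, 0.76, 0], [0.52, 0.69, 0], [0.62, 0.6, 0], [0.7, 0.5, 0], [0.78, 0.38, 0], [0.83, 0.25, 0], [0.85, 0.12, 0], [0.87, -0.01, 0], [0.85, -0.15, 0], [0.81, -0.28, 0], [0.77, -0.41, 0], [0.69, -0.52, 0]]
[[0.6, -0.62, 0], [0.49, -0.71, 0], [0.38, -0.77, 0], [0.25, -0.83, 0], [0.12, -0.85, 0], [-0.01, -0.87, 0], [-0.15, -0.85, 0], [-0.28, -0.82, 0], [-0.41, -0.76, 0], [-0.52, -0.69, 0], [-0.62, -0.6, 0], [-0.7, -0.49, 0], [-0.78, -0.38, 0], [-0.83, -0.26, 0], [-0.85, -0.12, 0], [-0.87, 0.02, 0], [-0.85, 0.15, 0], [-0.81, 0.28, 0], [-0.77, 0.4, 0], [-0.69, 0.52, 0]]
[ 0.46571078 -0.10959545] [ 0.46574651 -0.10954815]
[[-0.6, 0.62, 0], [-0.49, 0.71, 0], [-0.38, 0.78, 0], [-0.25, 0.82, 0], [-0.12, 0.86, 0], [0.01, 0.86, 0], [0.15, 0.85, 0], [0.28, 0.82, 0], [0.41, 0.76, 0], [0.52, 0.69, 0], [0.62, 0.6, 0], [0.7, 0.5, 0], [0.78, 0.38, 0], [0.83, 0.25, 0], [0.85, 0.12, 0], [0.87, -0.01, 0], [0.85, -0.15, 0], [0.81, -0.28, 0], [0.77, -0.41, 0], [0.69, -0.52, 0]]
[[0.6, -0.62, 0], [0.49, -0.71, 0], [0.38, -0.77, 0], [0.25, -0.83, 0], [0.12, -0.85, 0], [-0.01, -0.87, 0], [-0.15, -0.85, 0], [-0.28, -0.82, 0], [-0.41, -0.76, 0], [-0.52, -0.69, 0], [-0.62, -0.6, 0], [-0.7, -0.49, 0], [-0.78, -0.38, 0], [-0.83, -0.26, 0], [-0.85, -0.12, 0], [-0.87, 0.02, 0], [-0.85, 0.15, 0], [-0.81, 0.28, 0], [-0.77, 0.4, 0], [-0.69, 0.52, 0]]
{'clock': np.float64(22.3), 'position': array([ 0.4658, -0.1095,  0.161 ]), 'force': array([ 6.4276, -3.9907, -7.2842]), 'width': np.float64(0.2252), 'gripper_force': np.float64(49.9966), 'joints': array([-0.3633,  0.2947,  0.6049,  2.0424, -0.2169,  0.8641,  0.371 ])}
```

>>> carry_out:
  claw: [1.5,1.5,1.5,1.5,1.5,1.5,1.5,1.5,1.5,1.5,1.5,1.5,1.5,1.5,1.5,1.5,1.5,1.5,1.5,1.5]
  delta_pos:
    - [-0.72,0.67,0]
    - [-0.49,0.71,0]
    - [-0.38,0.78,0]
    - [-0.25,0.82,0]
    - [-0.12,0.86,0]
    - [0.01,0.86,0]
    - [0.15,0.85,0]
    - [0.28,0.82,0]
    - [0.41,0.76,0]
    - [0.52,0.69,0]
    - [0.62,0.6,0]
    - [0.7,0.5,0]
    - [0.78,0.38,0]
    - [0.83,0.25,0]
    - [0.85,0.12,0]
    - [0.87,-0.01,0]
    - [0.85,-0.15,0]
    - [0.81,-0.28,0]
    - [0.77,-0.41,0]
    - [0.69,-0.52,0]
  angular:
    - [0,0,0]
    - [0,0,0]
    - [0,0,0]
    - [0,0,0]
    - [0,0,0]
    - [0,0,0]
    - [0,0,0]
    - [0,0,0]
    - [0,0,0]
    - [0,0,0]
    - [0,0,0]
    - [0,0,0]
    - [0,0,0]
    - [0,0,0]
    - [0,0,0]
    - [0,0,0]
    - [0,0,0]
    - [0,0,0]
    - [0,0,0]
    - [0,0,0]

```text
clock: 24.3
position: [0.5473, -0.0354, 0.1609]
ee_rot: [2.211, 2.231, 0.0]
force: [-1.7, -5.4, 2.1]
width: 0.228
gripper_force: 50.0
```

>>> carry_out:
  claw: [1.5,1.5,1.5,1.5,1.5,1.5,1.5,1.5,1.5,1.5,1.5,1.5,1.5,1.5,1.5,1.5,1.5,1.5,1.5,1.5]
  delta_pos:
    - [0.6,-0.62,0]
    - [0.49,-0.71,0]
    - [0.38,-0.77,0]
    - [0.25,-0.83,0]
    - [0.12,-0.85,0]
    - [-0.01,-0.87,0]
    - [-0.15,-0.85,0]
    - [-0.28,-0.82,0]
    - [-0.41,-0.76,0]
    - [-0.52,-0.69,0]
    - [-0.62,-0.6,0]
    - [-0.7,-0.49,0]
    - [-0.78,-0.38,0]
    - [-0.83,-0.26,0]
    - [-0.85,-0.12,0]
    - [-0.87,0.02,0]
    - [-0.85,0.15,0]
    - [-0.81,0.28,0]
    - [-0.77,0.4,0]
    - [-0.69,0.52,0]
  angular:
    - [0,0,0]
    - [0,0,0]
    - [0,0,0]
    - [0,0,0]
    - [0,0,0]
    - [0,0,0]
    - [0,0,0]
    - [0,0,0]
    - [0,0,0]
    - [0,0,0]
    - [0,0,0]
    - [0,0,0]
    - [0,0,0]
    - [0,0,0]
    - [0,0,0]
    - [0,0,0]
    - [0,0,0]
    - [0,0,0]
    - [0,0,0]
    - [0,0,0]

```text
clock: 26.3
position: [0.4659, -0.1098, 0.1609]
ee_rot: [-2.211, -2.231, -0.0]
force: [2.2, 4.9, -1.8]
width: 0.228
gripper_force: 50.0
```

>>> carry_out:
  claw: [1.5,1.5,1.5,1.5,1.5,1.5,1.5,1.5,1.5,1.5,1.5,1.5,1.5,1.5,1.5,1.5,1.5,1.5,1.5,1.5]
  delta_pos:
    - [-0.6,0.62,0]
    - [-0.49,0.71,0]
    - [-0.38,0.78,0]
    - [-0.25,0.82,0]
    - [-0.12,0.86,0]
    - [0.01,0.86,0]
    - [0.15,0.85,0]
    - [0.28,0.82,0]
    - [0.41,0.76,0]
    - [0.52,0.69,0]
    - [0.62,0.6,0]
    - [0.7,0.5,0]
    - [0.78,0.38,0]
    - [0.83,0.25,0]
    - [0.85,0.12,0]
    - [0.87,-0.01,0]
    - [0.85,-0.15,0]
    - [0.81,-0.28,0]
    - [0.77,-0.41,0]
    - [0.69,-0.52,0]
  angular:
    - [0,0,0]
    - [0,0,0]
    - [0,0,0]
    - [0,0,0]
    - [0,0,0]
    - [0,0,0]
    - [0,0,0]
    - [0,0,0]
    - [0,0,0]
    - [0,0,0]
    - [0,0,0]
    - [0,0,0]
    - [0,0,0]
    - [0,0,0]
    - [0,0,0]
    - [0,0,0]
    - [0,0,0]
    - [0,0,0]
    - [0,0,0]
    - [0,0,0]

```text
clock: 28.3
position: [0.5473, -0.0354, 0.1609]
ee_rot: [2.211, 2.231, 0.0]
force: [-1.2, -3.7, 2.1]
width: 0.226
gripper_force: 50.0
```

>>> carry_out:
  claw: [1.5,1.5,1.5,1.5,1.5,1.5,1.5,1.5,1.5,1.5,1.5,1.5,1.5,1.5,1.5,1.5,1.5,1.5,1.5,1.5]
  delta_pos:
    - [0.6,-0.62,0]
    - [0.49,-0.71,0]
    - [0.38,-0.77,0]
    - [0.25,-0.83,0]
    - [0.12,-0.85,0]
    - [-0.01,-0.87,0]
    - [-0.15,-0.85,0]
    - [-0.28,-0.82,0]
    - [-0.41,-0.76,0]
    - [-0.52,-0.69,0]
    - [-0.62,-0.6,0]
    - [-0.7,-0.49,0]
    - [-0.78,-0.38,0]
    - [-0.83,-0.26,0]
    - [-0.85,-0.12,0]
    - [-0.87,0.02,0]
    - [-0.85,0.15,0]
    - [-0.81,0.28,0]
    - [-0.77,0.4,0]
    - [-0.69,0.52,0]
  angular:
    - [0,0,0]
    - [0,0,0]
    - [0,0,0]
    - [0,0,0]
    - [0,0,0]
    - [0,0,0]
    - [0,0,0]
    - [0,0,0]
    - [0,0,0]
    - [0,0,0]
    - [0,0,0]
    - [0,0,0]
    - [0,0,0]
    - [0,0,0]
    - [0,0,0]
    - [0,0,0]
    - [0,0,0]
    - [0,0,0]
    - [0,0,0]
    - [0,0,0]

```text
clock: 30.3
position: [0.4659, -0.1098, 0.1609]
ee_rot: [-2.211, -2.231, -0.0]
force: [4.0, 4.9, -1.2]
width: 0.23
gripper_force: 50.0
```

>>> carry_out:
  claw: [1.5,1.5,1.5,1.5,1.5]
  delta_pos:
    - [0,0,0]
    - [0,0,0]
    - [0,0,0]
    - [0,0,0]
    - [0,0,0]
  angular:
    - [0,0,0]
    - [0,0,0]
    - [0,0,0]
    - [0,0,0]
    - [0,0,0]

```text
clock: 30.8
position: [0.4656, -0.1094, 0.1609]
ee_rot: [2.211, 2.232, 0.0]
force: [3.6, 0.8, -1.6]
width: 0.226
gripper_force: 50.0
```

Run:
```python
from h import *
s=st(); d=np.array(s["position"])[:2]-[.50665,-.07272]; print(np.degrees(np.arctan2(d[1],d[0])),np.hypot(*d))
w=arm.get_image("wrist"); t=arm.get_image("top")
o=np.hstack([cv2.resize(w["frame"],(400,300)),cv2.resize(t["frame"][120:240,130:390],(400,300))])
cv2.imwrite("pics/end.png",o[:,:,::-1])
for l,z in dict(tag=.071,jar=.011,chuck=.011,can_ends=.011).items():
    for r in arm.place_of(l,t)[:1]: print(l,round(r["conf"],2),atz(t,r["centre"],z))
```

```text
{'clock': np.float64(30.8), 'position': array([ 0.4656, -0.1094,  0.1609]), 'force': array([ 3.6064,  0.8359, -1.6124]), 'width': np.float64(0.2264), 'gripper_force': np.float64(49.9989), 'joints': array([-0.3899,  0.301 ,  0.6426,  2.0431, -0.2349,  0.8686,  0.3932])}
-138.19974230663996 0.055033016656169394
tag 0.84 [0.51714507 0.38758382 0.071     ]
jar 0.98 [0.37463693 0.00354084 0.011     ]
chuck 0.66 [0.36065117 0.44982262 0.011     ]
can_ends 0.56 [0.37425916 0.2377628  0.011     ]
```

View pics/end.png

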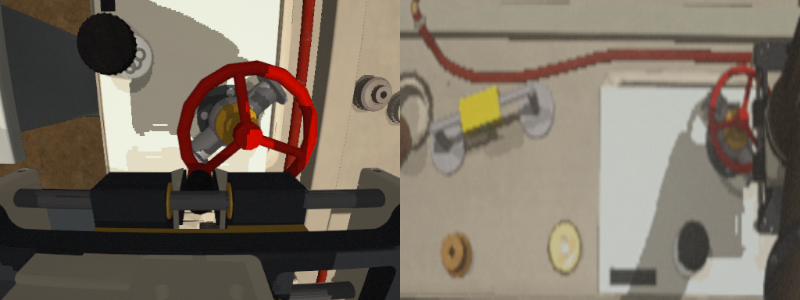

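The handle is still gripped and is back at the stop angle to within about 0.3° after two full turns. The tag is hanging, and the jar, chuck and can ends haven't moved.

```bash
python3 -c "
from cell import arm
print(arm.sign_off())"
```

```text
the job is handed in; nothing more can be done
None
```

The tag hangs on the bar, the valve was closed to its stop and reopened two full turns (within about 0.4° by the arm's readings), the handle is still gripped, and the job is handed in.

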